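Load the spring-clamp mould case and close its lid

TASK

Put the brown rubber mould away in the clamp cradle of the case: tip one end in against the sprung plate, press the plate back gently until you feel it stop, and swing the other end down inside the end stop until the mould lies flat, with nothing standing above the rim. Do not force anything hard. Then close the green lid fully without slamming it, and leave everything else on the bench where it stands.

Things in the scene. Friction and masses are not known exactly. Their poses are not given: they have to be found in the camera images.
- mould_center (a point): centre (half-way up) of the brown rubber mould block, 50 x 76 x 22 mm, about 0.11 kg, solid; it lies flat on the bench, 22 mm high; its y axis runs along the 76 mm length, z up. Grasp it across the 50 mm side. Either end may go to the plate; its z axis stays up.
- case: grey case with a green lid, 148 mm (x) by 136 mm (y), fixed to the bench; origin under its centre on the bench, x to the hinge side, z up. Walls 6 mm thick, rim 34 mm up; inside 136 x 124 mm. In it lies an aluminium cradle (90 mm wide, floor 8 mm up), pushed stiffly anywhere along x within +-7 mm: where is not measured, so it must be felt or seen.
- plate_mid (a point): top middle of the cradle's sprung steel plate at rest, if the cradle stood mid-way (case x -15, y 0, z 20 mm; true x -22 to -8). Plate 44 mm wide; it is pushed to -x by up to 18 mm, spring 4 N at first, 11 N fully back, then a hard stop. It stands 68 mm from the end stop's face: less than the mould's length. Behind it is the 22 mm high spring housing.
- stop_mid (a point): top middle of the face of the cradle's end stop (case x +53, y 0, z 30 mm if mid-way; true x +46 to +60; 60 mm wide). The mould goes in tipped about 0.6 rad, low end on the plate, pushes the plate back, then its high end swings down inside this stop; while tipped it needs up to 80 mm of length. Until then it stands above the rim and blocks the lid.
- seat_mid (a point): centre of the seated mould if the cradle stood mid-way (case x +15, y 0, z +19 mm; true x +8 to +22): flat on the cradle, along x, top 4 mm under the rim, spring pressing it to the stop. If the spring holds it high or askew, press it down (10 to 15 N). 8 and 26 mm before the stop are pairs of domed brass pins, 10 mm thick, tops 24 mm up, 55 mm free between them across y.
- lid (a joint): lid hinge angle, rad: 0 shut on the rim, 1.65 to 1.85 at the start (open, leaning back). Hinge line along the case's y axis at case x +74, z 34.5 mm; stiff (0.3 N m), the lid stays where it is left. Lid 136 mm wide, 148 mm from hinge to free edge, outer face 10 mm off the hinge plane. Pushing its outer face from behind closes it.
- lid_edge (a point): middle of the lid's free edge, half-way through its thickness, 147 mm from the hinge line; a small black pull lip sticks out there by 12 mm.
- ink_bottle: small blue square bottle with a black cap, 32x40x64 mm; a bystander, origin at the centre of its underside
- alcohol_bottle: clear round glass dispensing bottle with a steel top, 66 mm across, 108 mm high; a bystander, origin at the centre of its underside
- side_cutters: small cutting pliers with blue handles, 60x105x12 mm, lying flat; a bystander, origin at the centre of its underside
- tape_roll: roll of tape lying flat, 58 mm across, 24 mm high; a bystander, origin at the centre of its underside
- flux_bottle: small white square bottle, 46x46x71 mm; a bystander, origin at the centre of its underside
- mould: the same mould; its origin lies at the centre of its underside, axes as above
There are look-alikes about, which are no part of the job. What is shaped like the mould but orange, pink or yellow is not meant.

How it is judged (in metres and radians):
On the way, in this order (a step that is already met when the one before it is completed fails the run):
1. the mould lies flat and seated in the bay, lid still open (x of mould_center in the frame of case between 0.003 and 0.027 m and y of mould_center in the frame of case between -0.006 and 0.006 m and z of mould_center in the frame of case between 0.015 and 0.0225 m and angle between mould_center's own z axis and vertical below 0.08 rad and angle between the y axis of mould_center and the x axis of case, either way round below 0.15 rad and value of joint lid above 0.6 rad), for 0.2 s.
2. the lid is shut (value of joint lid below 0.05 rad), for 0.2 s.
At the end, for the whole second after the job is handed in: the mould lies flat (within 0.08 rad) on the cradle's floor, centre at x 3 to 27 mm, y within 6 mm and z 15 to 22.5 mm in the case's frame, lengthwise along the case's x within 0.15 rad and at rest, and the lid is shut (under 0.05 rad) (x of mould_center in the frame of case between 0.003 and 0.027 m and y of mould_center in the frame of case between -0.006 and 0.006 m and z of mould_center in the frame of case between 0.015 and 0.0225 m and angle between mould_center's own z axis and vertical below 0.08 rad and angle between the y axis of mould_center and the x axis of case, either way round below 0.15 rad and value of joint lid below 0.05 rad and linear speed of mould below 0.02 m/s); the robot touches nothing.
It fails at once if the mould is forced into the case with over 70 N (contact force between mould and case above 70 N).
It fails at once if the lid is slammed (faster than 4 rad/s) (velocity of joint lid below -4 rad/s).
It fails at once if a bystander is pushed more than 30 mm or knocked over (distance of any of ink_bottle, alcohol_bottle, side_cutters, tape_roll, flux_bottle from where it was at the start of the episode above 0.03 m or angle between any of ink_bottle, alcohol_bottle, side_cutters, tape_roll, flux_bottle's own z axis and vertical above 0.5 rad).
It also fails if it takes over 64 s, if anything falls off the work surface, if the arm or the gripper's body presses on something with over 40 N, if the wrist force passes 120 N, or if a joint passes its speed limit or range.

ROBOT

A 6-joint arm with a two-finger parallel gripper is mounted at the origin on the work surface; the furniture and walls round the work are solid. World frame = base frame: x ahead of the robot, y to its left, z up, the work surface at z = 0. Lengths are in mm, angles in degrees, forces in N, time in s.
With the tool pointing down it reaches from about 350 to 850 mm from the base axis. Payload 8.1 kg.
Tool frame: the origin (TCP) lies between the finger pads; the fingertips stand r.nose_length ahead of it and the grasp point (between the pads) lies 3 mm ahead of it (r.nose_length is the distance from the TCP to the fingertips, in mm); x points along the fingers, y is the direction in which the jaws open and shut, and the axes are right-handed (so a half turn about x gives the same grasp; the last joint's range is limited). The gripper opens to 85 mm and grips with 20 to 120 N. Pads are 22 mm wide; open, the fingers measure 114 mm over their backs; the gripper's body (76 mm by 85 mm) begins 54 mm behind the grasp point. The pads swing forward as they close: fully open they stand 13 mm farther back than shut.
Start: joints at [67.987, 7.471, 85.268, -0, 87.261, -4.893], TCP at [176.602, 573.426, 253.292] pointing down, gripper open.
Joint ranges: [-169.43, 169.43], [-51.17, 129.36], [1.28, 143.12], [-76.62, 256.62], [0, 156.53], [-152.29, 152.29]. Speed limits (degrees/s): [136.94, 136.94, 159.86, 180, 180, 180].

INTERFACE

Orientations are given as [roll, pitch, yaw] about the fixed x, y, z axes, in that order (R = Rz(yaw) Ry(pitch) Rx(roll)).
In Python, from bench import sense, optics, order, r gives the robot as it stands.
- The arm moves only by the tool carry_out, never from a script. Its argument "commands" is one flat list of numbers, 7 for each row, row after row: the shift along the tool's x, y, z in m, then the turn, a rotation vector about the tool's x, y, z in degrees, then the closure, from -1 (fully open) to 1 (shut), so that 0 is half open. A call has 1 to 12 rows; each row is the pose to reach, as a shift and turn from the pose measured when the call began, along the tool's axes at that moment; what a row does not reach only later rows make up. A row lasts 1/8 s, in which the tool goes at most 62.5 mm and 10.7 degrees, less where a joint would pass 70% of its speed; a pose out of reach is approached as far as the arm can. A call with a gripper value outside its range is refused whole. The fingers move at their own pace and stop on an object; "grip_force" is the grip in N (left out, the last holds). Time passes only in rows, so rows that repeat a pose let the fingers close. It gives the time, the measured TCP pose, the force and the opening at its end, in the units of the state.
- sense(): the state, without advancing time (a new reading comes with each control period).
- optics.snapshot(name): name is "scene" or "top" or "wrist"; returns (picture, depth): 420x560x3 uint8, red, green, blue; 420x560 float32, mm along the optical axis (not along the pixel's ray), 0 where there is no reading.
- optics.calibration(name): a dict with "mtx" (3x3 intrinsics, pixels), "extrinsics" (4x4, takes a point from camera to world coordinates). Camera axes: x right, y up, looking along -z (the intrinsics and any distortion apply to the point x, -y, -z); pixel columns grow to the right and rows downward; lengths in mm; the calibration is good to about 2 mm. A picture is of the moment at which its call begins: read the wrist's pose just before it. calibration takes no time and is no camera call; for the wrist camera it gives the pose at the moment of the call.
- order.hand_in(): hands the job in, once; it reports no verdict.
The state is a dict: "time": time; "joint_pos": joint angles; "qd": joint speeds; "joint_efforts": joint torques, N m; "tool_pos": TCP position; "tcp_rot": TCP orientation; "ft_force": force on the tool from outside, world axes, zero at the start; "wrist_torque": the same for the moment, N m; "finger_gap": finger opening in mm.
Only numpy, scipy, OpenCV 4.12 (cv2) and the standard library are available. Lean on these libraries where they do the work, as an engineer would, in place of code of your own. Each camera call takes 0.05 s, during which the arm holds its last target. There are 200 camera calls.

## Working session

There is one attempt and no reset: what is moved stays moved. The work goes in short steps, Python scripts to look and compute and a tool call to move; the robot and the scene stay as the last step left them, time stands still between calls to the robot, and variables do not carry over. Pictures are saved under pics/ and viewed, about 8 in all and at most 12, crops included, and the job is handed in when it is done.

Besides the shell and the picture viewer there is one more tool, called as name(argument=value, ...), one argument or row to a line, values as JSON. carry_out: Moves the arm, as the interface text tells. Its arguments: {"type":"object","properties":{"commands":{"type":"array","items":{"type":"number"}},"grip_force":{"type":"number"}},"required":["commands"]}

```bash
mkdir -p pics; ls
cat > h.py <<'E'
import numpy as np,cv2
from bench import sense,optics,order,r
from scipy.spatial.transform import Rotation as Ro
def snap(n):
    c=optics.calibration(n); p,d=optics.snapshot(n); return p,d,np.array(c["mtx"]),np.array(c["extrinsics"])
def cloud(d,K,E):
    v,u=np.mgrid[:d.shape[0],:d.shape[1]]
    P=np.stack([(u-K[0,2])/K[0,0]*d,-(v-K[1,2])/K[1,1]*d,-d],-1)
    W=P@E[:3,:3].T+E[:3,3]; W[d<=0]=np.nan; return W
E
python3 - <<'E'
from h import *
for n in("scene","top"):
    p,d,K,X=snap(n); cv2.imwrite(f"pics/{n}0.png",p[...,::-1]); np.savez(f"{n}0.npz",p=p,d=d,K=K,X=X); print(n,K.tolist(),X.round(2).tolist())
print(sense(),r.nose_length, {k:v for k,v in optics.calibration("top").items() if k not in("mtx","extrinsics")})
E
```

```text
pics
scene [[540.2157674285868, 0.0, 281.85061807881596], [0.0, 540.2157674285868, 211.4549997140321], [0.0, 0.0, 1.0]] [[0.47, 0.41, -0.78, -875.29], [-0.88, 0.21, -0.42, -807.91], [-0.01, 0.89, 0.46, 866.09], [0.0, 0.0, 0.0, 1.0]]
top [[449.164038658421, 0.0, 277.9504904778656], [0.0, 449.164038658421, 199.3958495575692], [0.0, 0.0, 1.0]] [[0.01, 1.0, -0.09, 424.82], [-1.0, 0.0, -0.02, -65.19], [-0.02, 0.09, 1.0, 1388.11], [0.0, 0.0, 0.0, 1.0]]
{'time': 0.1, 'joint_pos': array([ 6.79867072e+01,  7.51275834e+00,  8.53231431e+01,  1.99822452e-04,
        8.72602606e+01, -4.89087449e+00]), 'qd': array([-0.00996037, -0.05083562, -0.13119131,  0.04656652, -0.0387544 ,
       -0.04489709]), 'joint_efforts': array([ 9.80602454e-04, -5.70954037e+01, -5.01940942e+01, -2.30907544e-04,
        8.17784574e-03, -2.24576326e-06]), 'tool_pos': array([176.43424394, 573.0000221 , 252.32768091]), 'tcp_rot': array([ -95.00978782,   89.90383773, -112.13221584]), 'ft_force': array([ 0.99341198, -0.38293294,  0.505539  ]), 'wrist_torque': array([ 0.05326023, -0.03402032, -0.10156771]), 'finger_gap': 85.85399292679944} 22.0 {}
```

View pics/scene0.png

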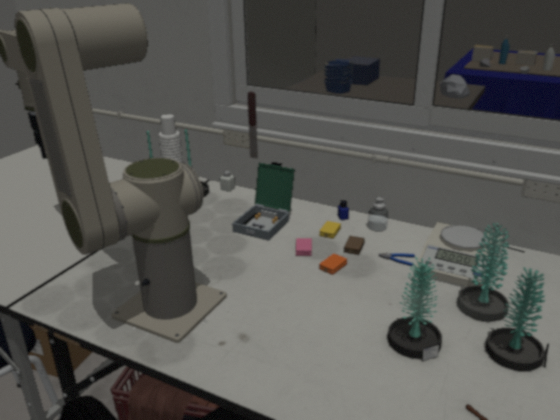

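View pics/top0.png

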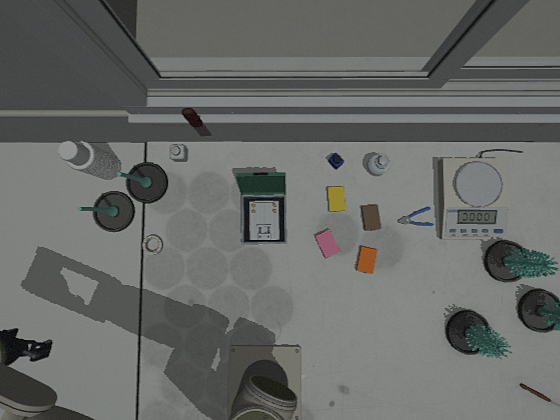

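Top view candidates: brown (371,217), yellow (336,198), pink (327,243), orange (366,260). Brown is the mould. The case is at about (264,217) with its hinge towards +x. The bystanders are ink (335,160), alcohol (376,163), cutters (415,216), flux (178,152) and tape (152,244).

```bash
cat > m.py <<'E'
from h import *
f=np.load("top0.npz"); p,d,K,X=f["p"],f["d"],f["K"],f["X"]; W=cloud(d,K,X)
hsv=cv2.cvtColor(p,cv2.COLOR_RGB2HSV)
print("bench z",np.nanmedian(W[225:300,300:320,2]), "brown hsv",hsv[217,371],"lid",hsv[185,262], "body", hsv[241,265],hsv[225,243])
def rect(mask,zlo,zhi,box):
    x0,y0,x1,y1=box; m=np.zeros(d.shape,bool); m[y0:y1,x0:x1]=1
    m&=mask&(W[...,2]>zlo)&(W[...,2]<zhi); Q=W[m]; 
    r=cv2.minAreaRect(Q[:,:2].astype(np.float32)); return m.sum(),np.median(Q[:,2]).round(1),np.round(r[0],1),np.round(r[1],1),round(r[2],1)
print("mould",rect(np.ones(d.shape,bool),12,40,(350,195,392,240)))
print("case rim",rect(np.ones(d.shape,bool),27,42,(230,190,300,250)))
for c,z in (((264,217),0),((371,217),0),((335,160),0),((376,163),0),((415,216),0),((178,152),0),((152,244),0)): print(c,W[c[1],c[0]].round(0))
print("lid");
for v in range(166,196,3): print(v,W[v,262].round(0), hsv[v,262])
z=cv2.resize(p[150:260,225:400],None,fx=4.5,fy=4.5,interpolation=cv2.INTER_CUBIC)[...,::-1]
cv2.imwrite("pics/crop1.png",np.clip(z*1.6,0,255).astype(np.uint8))
E
python3 m.py
```

```text
bench z -0.6917416939347731 brown hsv [16 81 79] lid [ 80 105  51] body [113  26  40] [99 35 95]
mould (np.int64(408), np.float64(21.3), array([ 493.3, -318.8]), array([75.5, 50. ]), 7.2)
case rim (np.int64(500), np.float64(34.3), array([491.4,   7.1]), array([159.3, 133.9]), 0.5)
(264, 217) [494.   5.   6.]
(371, 217) [ 495. -321.   18.]
(335, 160) [ 663. -208.   61.]
(376, 163) [ 650. -325.   86.]
(415, 216) [ 500. -459.   -1.]
(178, 152) [685. 262.  68.]
(152, 244) [410. 350.   6.]
lid
166 [654.  13.  -2.] [ 60   7 137]
169 [645.  13.  -1.] [75  6 85]
172 [636.  13.  -2.] [135  10  49]
175 [600.   3. 177.] [76 94 68]
178 [596.   5. 146.] [75 85 48]
181 [591.   6. 122.] [ 78 114  49]
184 [585.   7. 104.] [ 82 119  47]
187 [579.   8.  80.] [ 76 112  50]
190 [573.  10.  52.] [ 81 103  47]
193 [565.  10.  41.] [ 77 101  78]
```

View pics/crop1.png

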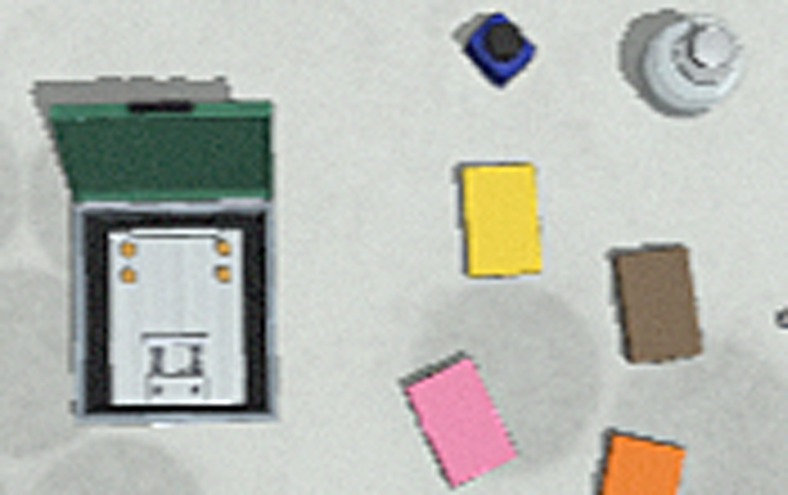

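```bash
cat >> h.py <<'E'
def Rs():
    return Ro.from_euler("xyz",sense()["tcp_rot"],degrees=True)
def goalR(tilt=0,yaw=0,sy=1):
    # tool x down, tool y along world +y*sy; tilt>0 raises +x side (fingers lean to +x), yaw about world z
    x=np.array([0,0,-1.]);y=np.array([0,sy,0.]);B=np.stack([x,y,np.cross(x,y)],1)
    return Ro.from_euler("z",yaw,degrees=True)*Ro.from_euler("y",-tilt,degrees=True)*Ro.from_matrix(B)
def rel(pos,R):
    s=sense();R0=Rs();t=R0.inv().apply(np.array(pos)-s["tool_pos"])/1000
    w=(R0.inv()*R).as_rotvec(degrees=True);return t.round(4).tolist(),w.round(2).tolist()
E
python3 - <<'E'
from h import *
s=sense();X=np.array(optics.calibration("wrist")["extrinsics"]);R=Rs()
print("cam in tool",R.inv().apply(X[:3,3]-s["tool_pos"]).round(1),R.inv().apply(-X[:3,2]).round(3), "K",optics.calibration("wrist")["mtx"][0])
print(R.as_matrix().round(2).tolist())
for sy in(1,-1): print(sy,rel([400,7,330],goalR(0,0,sy)))
E
```

```text
cam in tool [-121.     1.2  -67.3] [ 0.964 -0.     0.266] K [323.27027666   0.         280.17399479]
[[-0.0, 0.29, 0.96], [-0.0, 0.96, -0.29], [-1.0, -0.0, -0.0]]
1 ([-0.0769, -0.4752, 0.3803], [-17.12, -0.02, 0.09])
-1 ([-0.0769, -0.4752, 0.3803], [162.88, 0.13, 0.03])
```

Run:
```python
from h import *
print(rel([455,7,185],goalR()))
```

```text
([0.068, -0.4588, 0.4329], [-17.12, -0.02, 0.09])
```

carry_out(
  commands=[0.0, -0.4588, 0.4329, -17.1, 0, 0, -1, 0.0, -0.4588, 0.4329, -17.1, 0, 0, -1, 0.0, -0.4588, 0.4329, -17.1, 0, 0, -1, 0.0, -0.4588, 0.4329, -17.1, 0, 0, -1, 0.0, -0.4588, 0.4329, -17.1, 0, 0, -1, 0.0, -0.4588, 0.4329, -17.1, 0, 0, -1, 0.068, -0.4588, 0.4329, -17.1, 0, 0, -1, 0.068, -0.4588, 0.4329, -17.1, 0, 0, -1, 0.068, -0.4588, 0.4329, -17.1, 0, 0, -1, 0.068, -0.4588, 0.4329, -17.1, 0, 0, -1, 0.068, -0.4588, 0.4329, -17.1, 0, 0, -1, 0.068, -0.4588, 0.4329, -17.1, 0, 0, -1],
)

```text
time: 1.6
tool_pos: [454.6, 6.5, 184.4]
tcp_rot: [-155.9, 89.8, -156.0]
ft_force: [0.0, -0.1, 0.2]
finger_gap: 85.3
```

Run:
```python
from h import *
print(sense()["tool_pos"],sense()["qd"].round(1),sense()["ft_force"])
p,d,K,X=snap("wrist");cv2.imwrite("pics/w1.png",np.clip(cv2.resize(p,None,fx=1.4,fy=1.4)[...,::-1]*1.5,0,255).astype(np.uint8));np.savez("w1.npz",p=p,d=d,K=K,X=X)
```

```text
[454.63747786   6.54059901 184.39691829] [ 2.6 -1.6  0.1  0.4  0.7  0.9] [ 0.03400946 -0.07276902  0.18311039]
```

View pics/w1.png

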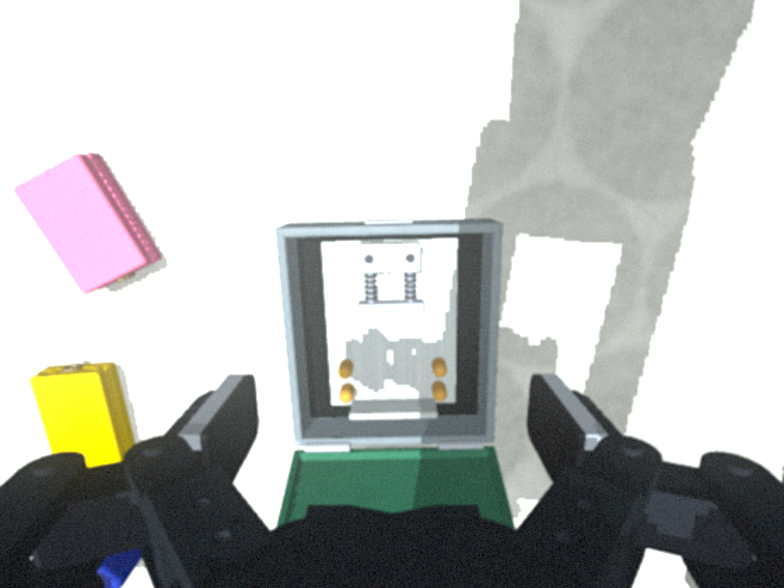

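The picture shows the case rim corners at (280,230)–(500,440), the plate at (392,304), the stop at (392,405) and the pin pairs at x≈346 and 439 (all in the 1.4x view). Next I measure them by depth.

Run:
```python
from h import *
f=np.load("w1.npz");p,d,K,X=f["p"],f["d"],f["K"],f["X"];W=cloud(d,K,X);s=1.4
def box(x0,y0,x1,y1): return (slice(int(y0/s),int(y1/s)),slice(int(x0/s),int(x1/s)))
hsv=cv2.cvtColor(p,cv2.COLOR_RGB2HSV)
b=box(265,205,520,460);Q=W[b].reshape(-1,3);print("bench z",np.nanmedian(W[box(150,20,480,120)][...,2]))
m=(Q[:,2]>31)&(Q[:,2]<38);R=Q[m];print("rim",cv2.minAreaRect(R[:,:2].astype(np.float32)),R.min(0),R.max(0),np.percentile(R,[1,99],axis=0).round(1).tolist())
# column profile mid
col=int(392/s);
for v in range(int(215/s),int(455/s)): 
    w=np.nanmedian(W[v,col-4:col+5],0);print(v,w.round(1),end=";")
print()
# pins: by colour
m=((hsv[...,0]>8)&(hsv[...,0]<28)&(hsv[...,1]>110));mm=np.zeros_like(m);mm[box(320,340,470,410)]=1;m&=mm
n,l,st,c=cv2.connectedComponentsWithStats(m.astype(np.uint8))
for i in range(1,n):
    if st[i,4]>8:
        q=W[l==i]; t=q[q[:,2]>np.nanmax(q[:,2])-5]; print("pin",c[i].round(1),st[i,4],np.nanmedian(t,0).round(1),np.nanmax(q[:,2]).round(1))
# stop top, plate top masks
for nm,bb,z0,z1 in(("stop",box(340,385,450,425),26,33.5),("plate",box(345,290,440,315),15,23)):
    q=W[bb].reshape(-1,3);q=q[(q[:,2]>z0)&(q[:,2]<z1)];print(nm,len(q),np.percentile(q,[2,50,98],axis=0).round(1).tolist())
```

```text
bench z 0.2935168179350285
rim ((491.5079345703125, 6.920696258544922), (156.9580535888672, 136.3247528076172), 1.1383665800094604) [411.80734137 -62.44418592  31.00195249] [569.40955152  75.96937159  37.99995318] [[412.6, -61.2, 31.2], [562.5, 74.7, 37.9]]
153 [ 4.1e+02  7.3e+00 -2.0e-01];154 [4.109e+02 7.300e+00 3.000e-01];155 [4.118e+02 7.300e+00 4.000e-01];156 [411.3   7.3  17.3];157 [411.6   7.4  24.4];158 [412.4   7.4  24.4];159 [413.1   7.4  26.4];160 [413.3   7.4  33.1];161 [414.1   7.4  33.9];162 [414.9   7.4  34. ];163 [415.7   7.4  34.3];164 [416.5   7.4  34.4];165 [417.3   7.4  34.6];166 [418.2   7.4  34.1];167 [422.1   7.3   7.5];168 [423.    7.3   7.1];169 [424.    7.3   6.5];170 [424.9   7.3   6.8];171 [425.7   7.3   7.9];172 [425.7   7.3  15. ];173 [425.8   7.3  20.6];174 [426.6   7.3  21.7];175 [427.4   7.3  22. ];176 [428.3   7.3  22. ];177 [429.2   7.3  22. ];178 [430.    7.3  22.1];179 [431.    7.3  21.9];180 [431.8   7.3  22. ];181 [432.7   7.3  22.2];182 [433.5   7.3  22.9];183 [434.4   7.3  22.7];184 [435.3   7.3  22.3];185 [436.3   7.3  22.1];186 [437.    7.3 
[... 2974 characters left out ...]
1  31.6];311 [555.3   7.1  32.9];312 [556.    7.1  33.5];313 [556.6   7.1  34.1];314 [557.6   7.1  34.2];315 [558.7   7.1  34.2];316 [559.6   7.1  34.5];317 [5.824e+02 7.000e+00 4.000e-01];318 [5.838e+02 7.000e+00 1.000e-01];319 [584.7   7.    0.6];320 [561.6   7.1  38. ];321 [562.4   7.1  38.5];322 [562.8   7.1  39.5];323 [563.7   7.1  39.7];324 [564.8   7.1  39.8];
pin [313.4 262.2] 87 [511.1  39.2  22.9] 25.0
pin [246.  263.8] 78 [512.  -25.   22.9] 25.1
pin [313.2 279.1] 92 [528.6  39.6  23. ] 24.9
pin [247.3 280.6] 90 [530.2 -24.5  22.8] 25.1
stop 399 [[538.2, -20.4, 26.4], [540.2, 9.0, 29.8], [543.6, 36.5, 31.3]]
plate 464 [[457.7, -13.9, 15.5], [466.1, 5.4, 19.7], [471.0, 26.5, 21.4]]
```

carry_out(
  commands=[0.02, -0.325, 0.01, -7, 0, 0, -1, 0.02, -0.325, 0.01, -7, 0, 0, -1, 0.02, -0.325, 0.01, -7, 0, 0, -1, 0.02, -0.325, 0.01, -7, 0, 0, -1, 0.02, -0.325, 0.01, -7, 0, 0, -1, 0.02, -0.325, 0.01, -7, 0, 0, -1, 0.02, -0.325, 0.01, -7, 0, 0, -1, 0.02, -0.325, 0.01, -7, 0, 0, -1, 0.02, -0.325, 0.01, -7, 0, 0, -1],
)

```text
time: 2.78
tool_pos: [464.9, -315.9, 165.6]
tcp_rot: [-148.4, 89.9, -141.3]
ft_force: [0.7, -0.1, -0.6]
finger_gap: 85.3
```

Run:
```python
from h import *
s=sense();print(s["tool_pos"].round(1),s["qd"].round(1), Rs().as_matrix().round(3)[:2].tolist())
p,d,K,X=snap("wrist");cv2.imwrite("pics/w2.png",np.clip(p[...,::-1]*1.3,0,255).astype(np.uint8))
W=cloud(d,K,X);hsv=cv2.cvtColor(p,cv2.COLOR_RGB2HSV)
m=(W[...,2]>19)&(W[...,2]<26)&(hsv[...,0]<25)&(hsv[...,1]>50)&(hsv[...,0]>5)
n,l,st,c=cv2.connectedComponentsWithStats(m.astype(np.uint8))
for i in np.argsort(-st[1:,4])[:4]+1:
    q=W[l==i];print(c[i].round(0),st[i,4],np.median(p[l==i],0),q[:,2].mean().round(1),cv2.minAreaRect(q[:,:2].astype(np.float32)))
```

```text
[ 464.9 -315.9  165.6] [-0.5  0.2 -0.2 -0.2 -0.  -0.3] [[-0.001, -0.123, 0.992], [-0.001, 0.992, 0.123]]
[310.  85.] 6522 [206. 109.  35.] 22.4 ((366.2725524902344, -304.629150390625), (49.0427131652832, 73.8321762084961), 78.3907241821289)
[270. 239.] 4289 [106.  91.  72.] 22.4 ((493.8978576660156, -320.41778564453125), (73.61882019042969, 47.39045333862305), 7.822582244873047)
[362. 275.] 2 [93.5 80.5 25. ] 19.7 ((515.9583129882812, -233.88809204101562), (1.3537099361419678, 0.0), -107.70216369628906)
[368. 277.] 2 [117.  100.5  30. ] 21.8 ((516.3739013671875, -229.80105590820312), (0.9451675415039062, 0.0), 164.23336791992188)
```

View pics/w2.png

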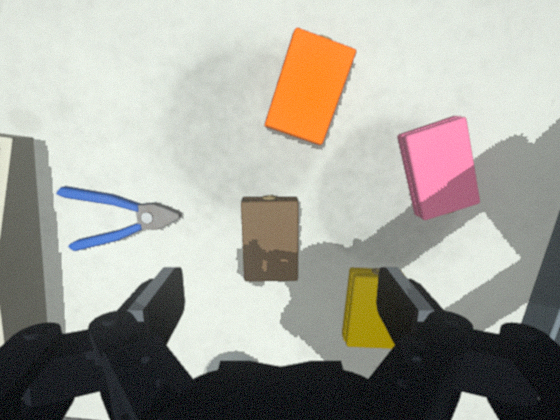

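Brown mould at pixel (270,239), centre (493.9,-320.4), yaw 7.8°, top 22.4 mm, which matches the description. Orange is at (310,85), pink at (440,168), yellow behind the finger. The cutters' tip at (182,213) is clear of the left finger.

carry_out(
  commands=[0.08, -0.0082, 0.0162, -0.7, 0, 0, -0.6, 0.08, -0.0082, 0.0162, -0.7, 0, 0, -0.6, 0.12, -0.0082, 0.0162, -0.7, 0, 0, -0.6, 0.1416, -0.0082, 0.0162, -0.7, 0, 0, -0.6, 0.1416, -0.0082, 0.0162, -0.7, 0, 0, -0.6, 0.1416, -0.0082, 0.0162, -0.7, 0, 0, -0.6, 0.1416, -0.0082, 0.0162, -0.7, 0, 0, -0.6],
)

```text
time: 3.7
tool_pos: [482.8, -323.2, 25.9]
tcp_rot: [-75.4, 89.8, -67.7]
ft_force: [0.3, 0.5, 1.0]
finger_gap: 68.2
```

carry_out(
  commands=[0, 0, 0, 0, 0, 0, 0.3, 0, 0, 0, 0, 0, 0, 0.3, 0, 0, 0, 0, 0, 0, 0.3, 0, 0, 0, 0, 0, 0, 0.3, 0, 0, 0, 0, 0, 0, 0.3, 0, 0, 0, 0, 0, 0, 0.3],
  grip_force=80,
)

```text
time: 4.45
tool_pos: [483.8, -324.1, 27.7]
tcp_rot: [-62.9, 89.7, -55.1]
ft_force: [-1.1, 1.3, 8.2]
finger_gap: 48.3
```

carry_out(
  commands=[-0.03, 0, 0, 0, 0, 0, 0.3, -0.06, 0, 0, 0, 0, 0, 0.3, -0.1, 0, 0, 0, 0, 0, 0.3, -0.1, 0, 0, 0, 0, 0, 0.3, -0.1, 0, 0, 0, 0, 0, 0.3],
)

```text
time: 5.08
tool_pos: [483.2, -323.4, 127.2]
tcp_rot: [-63.9, 89.7, -56.1]
ft_force: [-0.5, 0.8, -1.8]
finger_gap: 48.5
```

Run:
```python
from h import *
s=sense();print(s["tool_pos"].round(1),s["finger_gap"],s["ft_force"].round(1))
p,d,K,X=snap("wrist");cv2.imwrite("pics/w3.png",np.clip(p[...,::-1]*1.3,0,255).astype(np.uint8))
c=np.deg2rad(1.1);u=np.array([np.cos(c),np.sin(c)])
g=np.array([505,7.1])
for t in(0,30): print(rel([490,7,130],goalR(t,1.1)))
```

```text
[ 483.2 -323.4  127.2] 48.48123993533792 [-0.5  0.8 -1.8]
([-0.0047, 0.326, 0.0517], [6.65, 0.07, 0.19])
([-0.0047, 0.326, 0.0517], [6.55, -29.89, -1.56])
```

View pics/w3.png

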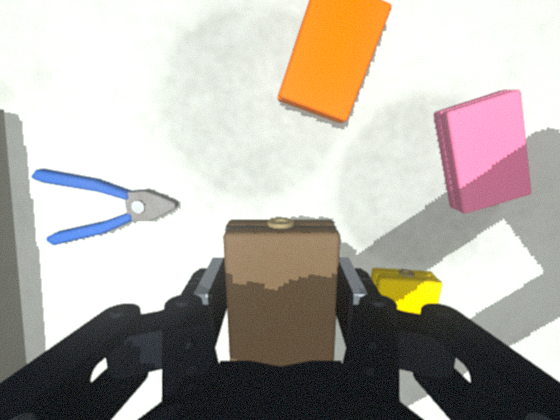

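Mould is held between the pads (top at (280,290), low end facing the robot at row 222). Next I measure its pose in the tool frame.

```bash
cat > held.py <<'E'
from h import *
def held():
    s=sense();R=Rs();p,d,K,X=snap("wrist");W=cloud(d,K,X);T=R.inv().apply((W-s["tool_pos"]).reshape(-1,3)).reshape(W.shape)
    hsv=cv2.cvtColor(p,cv2.COLOR_RGB2HSV)
    m=(hsv[...,0]<25)&(hsv[...,0]>4)&(hsv[...,1]>50)&(abs(T[...,1])<32)&(abs(T[...,0])<60)&(T[...,2]>-70)
    n,l,st,c=cv2.connectedComponentsWithStats(m.astype(np.uint8));i=1+np.argmax(st[1:,4]);q=T[l==i]
    zmin=np.percentile(q[:,2],1);t=q[(q[:,2]>zmin+6)&(q[:,2]<15)];t=t[abs(t[:,0]-np.median(t[:,0]))<4]
    A=np.c_[t[:,1:],np.ones(len(t))];k=np.linalg.lstsq(A,t[:,0],rcond=None)[0]
    print("top plane x=%.3f y+%.3f z+%.1f"%tuple(k),"pts",len(t)); 
    top=q[abs(q[:,0]-np.c_[q[:,1:],np.ones(len(q))]@k)<1.5]
    print("top pts range y",np.percentile(top[:,1],[1,99]).round(1),"z",np.percentile(top[:,2],[.5,1,3]).round(1))
    e=q[(q[:,2]<zmin+5)];print("low end face x (tool) range",np.percentile(e[:,0],[1,50,99]).round(1),"z",np.percentile(e[:,2],[1,50,99]).round(1))
    for lo in(-20,-10,0,10):
        b=q[(q[:,1]>=lo)&(q[:,1]<lo+10)];f=b[b[:,0]>b[:,0].min()+8];print(lo,"zmin",np.percentile(b[:,2],2).round(1),"x",np.percentile(b[:,0],[1,99]).round(1))
if __name__=="__main__": held()
E
python3 held.py
```

```text
top plane x=-0.011 y+-0.002 z+5.3 pts 8426
top pts range y [-21.8  24.9] z [-25.2 -24.9 -23.9]
low end face x (tool) range [ 4.2  6.6 22. ] z [-27.7 -24.9 -21.6]
-20 zmin -25.3 x [ 4.  19.9]
-10 zmin -26.3 x [-51.   18.6]
0 zmin -27.0 x [-50.8  18.7]
10 zmin -25.5 x [ 3.7 20. ]
```

```bash
cat >> h.py <<'E'
YAW=1.1
def tcp(Ax,Az,t,hx=27.3,hz=-25.7):
    a=np.deg2rad(t);dx=hx*np.sin(a)+hz*np.cos(a);dz=-hx*np.cos(a)+hz*np.sin(a)
    x=Ax-dx;return [x,7.3+0.019*(x-520),Az-dz]
def go(Ax,Az,t,**k): P=tcp(Ax,Az,t,**k);print((Ax,Az,t),np.round(P,1),rel(P,goalR(t,YAW)))
E
python3 - <<'E'
from h import *
go(481,70,30)
E
```

```text
(481, 70, 30) [489.6   6.7 106.5] ([0.0185, 0.3257, 0.0514], [6.54, -29.93, -1.58])
```

carry_out(
  commands=[0, 0.3257, 0.0514, 6.5, -29.9, -1.6, 0.3, 0, 0.3257, 0.0514, 6.5, -29.9, -1.6, 0.3, 0, 0.3257, 0.0514, 6.5, -29.9, -1.6, 0.3, 0, 0.3257, 0.0514, 6.5, -29.9, -1.6, 0.3, 0, 0.3257, 0.0514, 6.5, -29.9, -1.6, 0.3, 0, 0.3257, 0.0514, 6.5, -29.9, -1.6, 0.3, 0, 0.3257, 0.0514, 6.5, -29.9, -1.6, 0.3, 0, 0.3257, 0.0514, 6.5, -29.9, -1.6, 0.3, 0.0185, 0.3257, 0.0514, 6.5, -29.9, -1.6, 0.3, 0.0185, 0.3257, 0.0514, 6.5, -29.9, -1.6, 0.3, 0.0185, 0.3257, 0.0514, 6.5, -29.9, -1.6, 0.3, 0.0185, 0.3257, 0.0514, 6.5, -29.9, -1.6, 0.3],
)

```text
time: 6.68
tool_pos: [490.1, 6.2, 107.3]
tcp_rot: [-0.1, 60.0, 1.0]
ft_force: [0.3, -0.9, -0.8]
finger_gap: 48.3
```

Run:
```python
from h import *
from held import held
s=sense();print(s["tool_pos"].round(1),s["ft_force"].round(1),s["joint_pos"].round(0))
held()
go(481,40,30);go(481,12,30)
```

```text
[490.1   6.2 107.3] [ 0.3 -0.9 -0.8] [  -9.  -32.  139.    7.   43. -104.]
top plane x=-0.010 y+-0.001 z+5.5 pts 8477
top pts range y [-21.8  25.1] z [-25.3 -25.  -24.1]
low end face x (tool) range [ 4.4  7.3 24.1] z [-27.6 -25.1 -21.7]
-20 zmin -25.4 x [ 4.2 21.3]
-10 zmin -26.4 x [-51.2  18.9]
0 zmin -27.1 x [-51.8  19.1]
10 zmin -25.6 x [ 3.7 21.6]
(481, 40, 30) [489.6   6.7  76.5] ([0.0265, 0.0004, -0.0158], [0.02, 0.03, 0.03])
(481, 12, 30) [489.6   6.7  48.5] ([0.0507, 0.0004, -0.0298], [0.02, 0.03, 0.03])
```

Joint 3 is near its limit (139 of 143), so I will use a smaller tilt, about 23°.

Run:
```python
from h import *
go(478,45,23)
```

```text
(478, 45, 23) [491.    6.7  80.2] ([0.024, 0.0004, -0.0128], [0.02, 7.03, 0.03])
```

carry_out(
  commands=[0.005, 0.0004, -0.003, 0, 7, 0, 0.3, 0.014, 0.0004, -0.008, 0, 7, 0, 0.3, 0.024, 0.0004, -0.0128, 0, 7, 0, 0.3, 0.024, 0.0004, -0.0128, 0, 7, 0, 0.3, 0.024, 0.0004, -0.0128, 0, 7, 0, 0.3],
)

```text
time: 7.35
tool_pos: [490.6, 6.8, 79.9]
tcp_rot: [-0.1, 66.9, 1.0]
ft_force: [-0.3, 0.0, -0.8]
finger_gap: 48.2
```

Run:
```python
from h import *
s=sense();print(s["tool_pos"].round(1),s["ft_force"].round(1),s["joint_pos"].round(1))
go(477,25,23);go(477,15,23)
```

```text
[490.6   6.8  79.9] [-0.3  0.  -0.8] [  -7.6  -21.7  133.9    4.7   45.1 -101.3]
(477, 25, 23) [490.    6.7  60.2] ([0.0179, -0.0, -0.0083], [0.01, 0.06, 0.03])
(477, 15, 23) [490.    6.7  50.2] ([0.0271, 0.0, -0.0122], [0.01, 0.06, 0.03])
```

carry_out(
  commands=[0.009, 0, -0.004, 0, 0, 0, 0.3, 0.018, 0, -0.008, 0, 0, 0, 0.3, 0.023, 0, -0.0105, 0, 0, 0, 0.3, 0.027, 0, -0.0122, 0, 0, 0, 0.3, 0.027, 0, -0.0122, 0, 0, 0, 0.3, 0.027, 0, -0.0122, 0, 0, 0, 0.3],
)

```text
time: 8.1
tool_pos: [490.1, 6.7, 50.5]
tcp_rot: [-0.1, 66.9, 1.0]
ft_force: [-0.3, 0.1, -1.4]
finger_gap: 48.3
```

Run:
```python
from h import *
s=sense();print(s["tool_pos"].round(1),s["ft_force"].round(1),s["joint_pos"].round(1))
go(473,15,23);go(469,15,23);go(465,15,23)
```

```text
[490.1   6.7  50.5] [-0.3  0.1 -1.4] [  -7.6  -18.2  134.8    5.2   40.7 -101.9]
(473, 15, 23) [486.    6.7  50.2] ([-0.0013, 0.0, -0.0039], [0.01, 0.07, 0.03])
(469, 15, 23) [482.    6.6  50.2] ([-0.0029, 0.0, -0.0076], [0.01, 0.07, 0.03])
(465, 15, 23) [478.    6.5  50.2] ([-0.0045, 0.0, -0.0113], [0.01, 0.07, 0.03])
```

carry_out(
  commands=[-0.0013, 0, -0.0039, 0, 0, 0, 0.3, -0.0029, 0, -0.0076, 0, 0, 0, 0.3, -0.0029, 0, -0.0076, 0, 0, 0, 0.3, -0.0029, 0, -0.0076, 0, 0, 0, 0.3],
)

```text
time: 8.6
tool_pos: [483.0, 6.4, 51.3]
tcp_rot: [-0.1, 66.8, 1.0]
ft_force: [4.4, 0.1, -0.9]
finger_gap: 48.1
```

carry_out(
  commands=[-0.0012, 0, -0.0028, 0, 0, 0, 0.3, -0.0017, 0, -0.0037, 0, 0, 0, 0.3, -0.0017, 0, -0.0037, 0, 0, 0, 0.3],
)

```text
time: 8.98
tool_pos: [480.1, 6.2, 52.5]
tcp_rot: [-0.2, 66.6, 0.9]
ft_force: [6.0, 0.1, -2.0]
finger_gap: 48.5
```

Run:
```python
from h import *
from held import held
s=sense();print(s["tool_pos"].round(1),s["ft_force"].round(1),s["joint_pos"].round(1))
held()
go(463,11,23);go(461,10,23)
```

```text
[480.1   6.2  52.5] [ 6.   0.1 -2. ] [  -7.9  -20.9  136.6    5.3   41.2 -102.3]
top plane x=-0.009 y+-0.007 z+5.5 pts 8438
top pts range y [-21.8  25.1] z [-25.2 -24.9 -23.9]
low end face x (tool) range [ 4.5  7.  22.2] z [-27.6 -25.  -21.5]
-20 zmin -25.4 x [ 4.1 20.4]
-10 zmin -26.3 x [-51.4  18.8]
0 zmin -27.0 x [-51.7  19. ]
10 zmin -25.5 x [ 3.7 20.3]
(463, 11, 23) [476.    6.5  46.2] ([0.0042, 0.0003, -0.0063], [0.0, 0.39, 0.07])
(461, 10, 23) [474.    6.4  45.2] ([0.0043, 0.0003, -0.0085], [0.0, 0.39, 0.07])
```

carry_out(
  commands=[0.002, 0.0003, -0.003, 0, 0.4, 0, 0.3, 0.0042, 0.0003, -0.0063, 0, 0.4, 0, 0.3, 0.0042, 0.0003, -0.0063, 0, 0.4, 0, 0.3, 0.0042, 0.0003, -0.0063, 0, 0.4, 0, 0.3],
)

```text
time: 9.52
tool_pos: [479.1, 6.0, 49.2]
tcp_rot: [-0.3, 66.6, 0.8]
ft_force: [6.8, -0.2, 4.0]
finger_gap: 48.2
```

Run:
```python
from h import *
s=sense();print(s["tool_pos"].round(1),s["ft_force"].round(1),s["joint_pos"].round(1))
go(462,10,23);go(460,9.5,23);go(459,9.5,23)
```

```text
[479.1   6.   49.2] [ 6.8 -0.2  4. ] [  -7.9  -20.7  136.9    5.3   40.7 -102.3]
(462, 10, 23) [475.    6.4  45.2] ([0.0021, 0.0005, -0.0053], [0.01, 0.4, 0.13])
(460, 9.5, 23) [473.    6.4  44.7] ([0.0017, 0.0005, -0.0074], [0.01, 0.4, 0.13])
(459, 9.5, 23) [472.    6.4  44.7] ([0.0013, 0.0005, -0.0083], [0.01, 0.4, 0.13])
```

carry_out(
  commands=[0.002, 0.0003, -0.004, 0, 0.4, 0.1, 0.3, 0.004, 0.0005, -0.0075, 0, 0.4, 0.1, 0.3, 0.005, 0.0005, -0.0095, 0, 0.4, 0.1, 0.3, 0.005, 0.0005, -0.0095, 0, 0.4, 0.1, 0.3],
)

```text
time: 10.02
tool_pos: [476.8, 5.8, 45.1]
tcp_rot: [-0.3, 66.4, 0.8]
ft_force: [8.4, 0.5, 6.7]
finger_gap: 48.5
```

```bash
cat > st.py <<'E'
from h import *
def st(hx=27.3,hz=-25.7):
    s=sense();R=Rs();M=R.as_matrix();t=np.degrees(np.arcsin(M[0,0]))
    a=np.deg2rad(t);A=s["tool_pos"]+M[:,0]*hx+M[:,2]*hz;B=A+M[:,2]*76
    print("t",s["time"],"tcp",s["tool_pos"].round(1),"F",s["ft_force"].round(1),"tilt",t.round(1),"yaw",np.degrees(np.arctan2(-M[0,1],M[1,1])).round(1),"A",A.round(1),"B",B.round(1),"plate",(A[0]-(20-A[2])*np.tan(a)-453).round(1),"B-S",(B[0]-539.1).round(1),"j3",s["joint_pos"][2].round(1))
if __name__=="__main__":
    import sys; st()
    v=list(map(float,sys.argv[1:]))
    for i in range(0,len(v),3): go(*v[i:i+3])
E
python3 st.py 459 8 23 458 6 23
```

```text
t 10.025 tcp [476.8   5.8  45.1] F [8.4 0.5 6.7] tilt 23.6 yaw 1.1 A [464.1   5.5   9.8] B [533.8   6.8  40.2] plate 6.7 B-S -5.3 j3 137.5
(459.0, 8.0, 23.0) [472.    6.4  43.2] ([-0.0001, 0.0007, -0.0052], [0.01, 0.58, 0.11])
(458.0, 6.0, 23.0) [471.    6.4  41.2] ([0.0013, 0.0007, -0.0069], [0.01, 0.58, 0.11])
```

carry_out(
  commands=[0, 0.0005, -0.003, 0, 0.4, 0.1, 0.3, 0.0003, 0.001, -0.006, 0, 0.4, 0.1, 0.3, 0.0005, 0.001, -0.0075, 0, 0.4, 0.1, 0.3, 0.0005, 0.001, -0.0075, 0, 0.4, 0.1, 0.3],
)

```text
time: 10.52
tool_pos: [475.0, 5.9, 46.4]
tcp_rot: [-0.3, 66.2, 0.8]
ft_force: [8.9, -0.7, 8.1]
finger_gap: 47.9
```

```bash
python3 st.py 459 8 23 458 8 15
```

```text
t 10.525 tcp [475.    5.9  46.4] F [ 8.9 -0.7  8.1] tilt 23.8 yaw 1.1 A [462.5   5.6  11.1] B [532.    6.9  41.8] plate 5.5 B-S -7.1 j3 138.0
(459.0, 8.0, 23.0) [472.    6.4  43.2] ([0.0018, 0.0006, -0.004], [0.02, 0.81, 0.11])
(458.0, 8.0, 15.0) [475.8   6.5  41. ] ([0.0053, 0.0006, -0.0014], [0.01, 8.81, 0.11])
```

carry_out(
  commands=[0.004, 0.0006, -0.005, 0, 1, 0.1, 0.3, 0.006, 0.0008, -0.007, 0, 2, 0.1, 0.3, 0.006, 0.0008, -0.008, 0, 2, 0.1, 0.3, 0.006, 0.0008, -0.008, 0, 2, 0.1, 0.3, 0.006, 0.0008, -0.008, 0, 2, 0.1, 0.3],
)

```text
time: 11.15
tool_pos: [476.0, 5.8, 43.2]
tcp_rot: [-0.3, 67.4, 0.8]
ft_force: [11.2, 0.6, 8.5]
finger_gap: 47.9
```

```bash
python3 -c "
from held import *
held()"; python3 st.py 459 8 23 458 8 15
```

```text
top plane x=-0.009 y+-0.001 z+5.4 pts 8185
top pts range y [-21.9  25.1] z [-25.1 -24.8 -23.9]
low end face x (tool) range [ 4.1  6.  12.9] z [-27.1 -24.  -20.6]
-20 zmin -25.1 x [ 4.2 10.9]
-10 zmin -25.3 x [-51.6  11.4]
0 zmin -25.5 x [-51.7  11.4]
10 zmin -25.3 x [-50.1  10.3]
t 11.2 tcp [475.9   5.8  43.2] F [12.   0.9  9.9] tilt 22.6 yaw 1.1 A [462.7   5.5   8.1] B [532.9   6.8  37.3] plate 4.7 B-S -6.2 j3 136.7
(459.0, 8.0, 23.0) [472.    6.4  43.2] ([-0.0015, 0.0007, -0.0036], [0.02, -0.44, 0.11])
(458.0, 8.0, 15.0) [475.8   6.5  41. ] ([0.0019, 0.0007, -0.001], [0.01, 7.56, 0.11])
```

carry_out(
  commands=[0.0, 0.0006, -0.003, 0, 2, 0.1, 0.3, 0.0, 0.0008, -0.004, 0, 4, 0.1, 0.3, 0.001, 0.0008, -0.004, 0, 5, 0.1, 0.3, 0.001, 0.0008, -0.004, 0, 5, 0.1, 0.3, 0.001, 0.0008, -0.004, 0, 5, 0.1, 0.3],
)

```text
time: 11.82
tool_pos: [476.5, 5.9, 44.0]
tcp_rot: [-0.3, 71.9, 0.8]
ft_force: [9.4, 0.4, 3.5]
finger_gap: 48.2
```

```bash
python3 st.py 459 8 15 459 8 12
```

```text
t 11.825 tcp [476.5   5.9  44. ] F [9.4 0.4 3.5] tilt 18.0 yaw 1.1 A [460.6   5.6  10.1] B [532.8   7.   33.7] plate 4.4 B-S -6.3 j3 132.4
(459.0, 8.0, 15.0) [476.8   6.5  41. ] ([0.0029, 0.0005, -0.0007], [0.02, 3.05, 0.09])
(459.0, 8.0, 12.0) [478.5   6.5  40. ] ([0.0044, 0.0005, 0.0006], [0.01, 6.05, 0.09])
```

carry_out(
  commands=[0.002, 0.0005, -0.003, 0, 2, 0.1, 0.3, 0.003, 0.0005, -0.002, 0, 4, 0.1, 0.3, 0.0045, 0.0005, -0.001, 0, 7, 0.1, 0.3, 0.005, 0.0005, -0.0005, 0, 9, 0.1, 0.3, 0.005, 0.0005, -0.0005, 0, 9, 0.1, 0.3],
)

```text
time: 12.45
tool_pos: [480.9, 6.0, 41.1]
tcp_rot: [-0.3, 80.6, 0.8]
ft_force: [8.5, -0.6, -0.3]
finger_gap: 48.2
```

```bash
python3 st.py 459 8 5 459 8 0
```

```text
t 12.45 tcp [480.9   6.   41.1] F [ 8.5 -0.6 -0.3] tilt 9.4 yaw 1.1 A [460.    5.6  10. ] B [534.9   7.   22.4] plate 5.3 B-S -4.2 j3 123.7
(459.0, 8.0, 5.0) [482.2   6.6  37.4] ([0.0039, 0.0006, 0.0007], [0.02, 4.38, 0.04])
(459.0, 8.0, 0.0) [484.7   6.6  35.3] ([0.0064, 0.0006, 0.0028], [0.01, 9.38, 0.04])
```

B is below the stop's top and inside it. Swing flat.

carry_out(
  commands=[0.002, 0.0006, -0.001, 0, 3, 0, 0.3, 0.0035, 0.0006, 0.0, 0, 6, 0, 0.3, 0.005, 0.0006, 0.001, 0, 9.4, 0, 0.3, 0.0055, 0.0006, 0.0015, 0, 9.4, 0, 0.3, 0.0055, 0.0006, 0.0015, 0, 9.4, 0, 0.3],
)

```text
time: 13.08
tool_pos: [486.3, 6.2, 37.7]
tcp_rot: [-15.7, 89.7, -14.6]
ft_force: [7.2, -1.3, 0.4]
finger_gap: 48.1
```

```bash
python3 st.py 460 8.5 0
```

```text
t 13.075 tcp [486.3   6.2  37.7] F [ 7.2 -1.3  0.4] tilt 0.3 yaw 1.1 A [460.8   5.7  10.2] B [536.8   7.1  10.7] plate 7.7 B-S -2.3 j3 114.4
(460.0, 8.5, 0.0) [485.7   6.6  35.8] ([0.0019, 0.0005, -0.0006], [0.0, 0.33, 0.09])
```

carry_out(
  commands=[0.0015, 0.0005, 0, 0, 0.3, 0, 0.3, 0.003, 0.0005, 0, 0, 0.3, 0, 0.3, 0.003, 0.0005, 0.001, 0, 0.3, 0, 0.3, 0.003, 0.0005, 0.002, 0, 0.3, 0, 0.3],
)

```text
time: 13.58
tool_pos: [489.7, 6.5, 35.8]
tcp_rot: [-34.7, 89.8, -33.6]
ft_force: [2.0, -0.3, 4.8]
finger_gap: 48.2
```

```bash
python3 st.py
```

```text
t 13.575 tcp [489.7   6.5  35.8] F [ 2.  -0.3  4.8] tilt 0.2 yaw 1.1 A [464.1   5.9   8.4] B [540.1   7.4   8.7] plate 11.0 B-S 1.0 j3 113.8
```

carry_out(
  commands=[0, 0, 0, 0, 0, 0, -0.3, 0, 0, 0, 0, 0, 0, -0.3, 0, 0, 0, 0, 0, 0, -0.3, -0.02, 0, 0, 0, 0, 0, -0.3, -0.06, 0, -0.03, 0, 0, 0, -0.3, -0.12, 0, -0.03, 0, 0, 0, -0.3, -0.14, 0, -0.03, 0, 0, 0, -0.3, -0.14, 0, -0.03, 0, 0, 0, -0.3],
)

```text
time: 14.58
tool_pos: [460.4, 6.1, 177.6]
tcp_rot: [-20.2, 89.6, -19.1]
ft_force: [-0.2, -0.1, -0.4]
finger_gap: 55.5
```

Run:
```python
from h import *
s=sense();print(s["tool_pos"],s["ft_force"].round(1))
p,d,K,X=snap("wrist");cv2.imwrite("pics/w4.png",np.clip(p[...,::-1]*1.4,0,255).astype(np.uint8))
W=cloud(d,K,X);hsv=cv2.cvtColor(p,cv2.COLOR_RGB2HSV)
m=(W[...,2]>20)&(W[...,2]<60)&(hsv[...,0]<25)&(hsv[...,0]>4)&(hsv[...,1]>40)&(abs(W[...,1]-7)<30)&(W[...,0]>440)&(W[...,0]<550)
q=W[m];print(m.sum(),cv2.minAreaRect(q[:,:2].astype(np.float32)))
k=np.linalg.lstsq(np.c_[q[:,:2]-[500,7],np.ones(len(q))],q[:,2],rcond=None)[0];print("top plane slopes,z",k.round(3))
```

```text
[460.38997713   6.11164438 177.64168651] [-0.2 -0.1 -0.4]
4348 ((500.881103515625, 6.839408874511719), (77.34227752685547, 60.06203842163086), 0.48183169960975647)
top plane slopes,z [9.0000e-03 1.2000e-02 3.0644e+01]
```

View pics/w4.png

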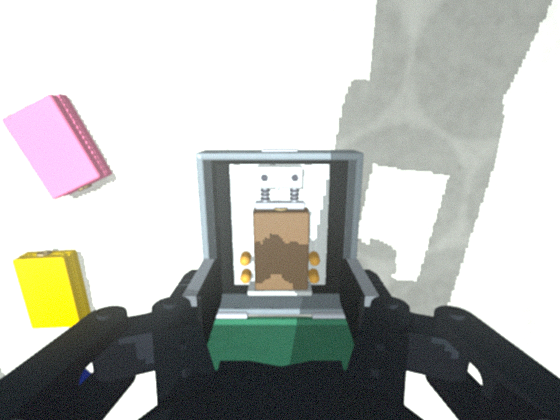

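The mould is seated: centre (500.9, 6.8), top plane at 30.6 mm, slopes about 0.01 rad, between the pins at (245–315,260–277). Now the lid: up, over and behind it.

carry_out(
  commands=[-0.04, 0, 0, 0, 0, 0, 1, -0.085, 0, 0, 0, 0, 0, 1, -0.085, 0, 0.05, 0, 0, 0, 1, -0.085, 0, 0.1, 0, 0, 0, 1, -0.085, 0, 0.15, 0, 0, 0, 1, -0.085, 0, 0.185, 0, 0, 0, 1, -0.085, 0, 0.185, 0, 0, 0, 1, -0.085, 0, 0.185, 0, 0, 0, 1],
)

```text
time: 15.62
tool_pos: [642.8, 10.0, 259.2]
tcp_rot: [-89.2, 89.9, -88.1]
ft_force: [0.2, -0.7, 0.6]
finger_gap: -0.2
```

carry_out(
  commands=[0.04, 0, 0, 0, 0, 0, 1, 0.085, 0, 0, 0, 0, 0, 1, 0.085, 0, 0, 0, 0, 0, 1, 0.085, 0, 0, 0, 0, 0, 1],
)

```text
time: 16.12
tool_pos: [643.1, 9.9, 176.2]
tcp_rot: [-48.6, 89.8, -47.5]
ft_force: [0.2, -0.3, 0.6]
finger_gap: 0.1
```

```bash
cat > lid.py <<'E'
from h import *
import sys
H=np.array([561.,35.])
def pt(th,rho=122,off=10): return H+rho*np.array([-np.cos(th),np.sin(th)])+off*np.array([np.sin(th),np.cos(th)])
s=sense();print(s["tool_pos"].round(1),s["ft_force"].round(1),s["finger_gap"])
for th in map(float,sys.argv[1:]):
    P=pt(th);print(th,P.round(0),rel([P[0]+11,8.3,P[1]+22],goalR(0,YAW)))
E
python3 lid.py 1.75 1.5 1.35 1.2 1.05 .9 .75 .6 .45 .3
python3 - <<'E'
from h import *
p,d,K,X=snap("top");cv2.imwrite("pics/t2.png",cv2.resize(p[120:270,170:420],None,fx=3,fy=3)[...,::-1])
E
```

```text
[643.1   9.9 176.2] [ 0.2 -0.3  0.6] 0.07077141810676818
1.75 [593. 153.] ([0.0009, -0.0008, -0.0395], [0.01, 0.1, 0.12])
1.5 [562. 157.] ([-0.0033, -0.0002, -0.0697], [0.01, 0.1, 0.12])
1.35 [544. 156.] ([-0.0022, 0.0001, -0.088], [0.01, 0.1, 0.12])
1.2 [526. 152.] ([0.0017, 0.0005, -0.106], [0.01, 0.1, 0.12])
1.05 [509. 146.] ([0.0082, 0.0008, -0.1231], [0.01, 0.1, 0.12])
0.9 [493. 137.] ([0.0172, 0.0012, -0.1391], [0.01, 0.1, 0.12])
0.75 [479. 125.] ([0.0285, 0.0015, -0.1536], [0.01, 0.1, 0.12])
0.6 [466. 112.] ([0.0418, 0.0017, -0.1662], [0.01, 0.1, 0.12])
0.45 [455.  97.] ([0.0568, 0.002, -0.1767], [0.01, 0.1, 0.12])
0.3 [447.  81.] ([0.0733, 0.0022, -0.1848], [0.01, 0.1, 0.12])
```

View pics/t2.png

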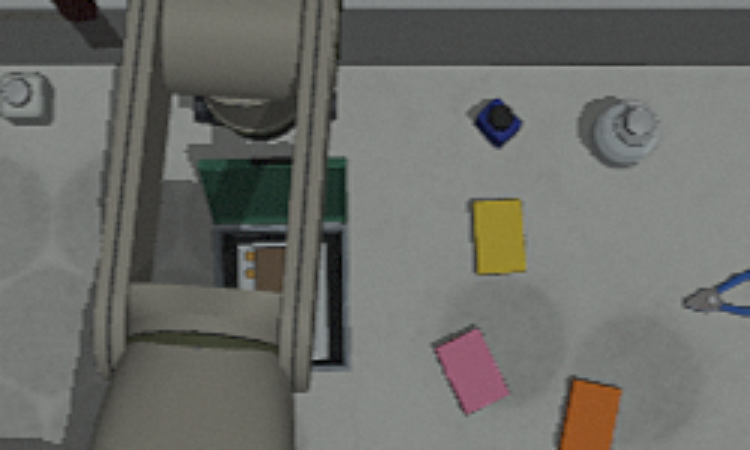

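carry_out(
  commands=[0.001, 0, -0.03, 0, 0, 0, 1, 0, 0, -0.045, 0, 0, 0, 1, -0.002, 0, -0.057, 0, 0, 0, 1, -0.0033, 0, -0.07, 0, 0, 0, 1, -0.0022, 0, -0.088, 0, 0, 0, 1, -0.0022, 0, -0.088, 0, 0, 0, 1],
)

```text
time: 16.92
tool_pos: [554.9, 8.1, 179.3]
tcp_rot: [-34.0, 89.8, -32.9]
ft_force: [-1.1, -0.3, -0.3]
finger_gap: -0.3
```

```bash
python3 lid.py 1.2 1.05 .9 .75 .6 .45 .3 .2 .1 0
```

```text
[554.9   8.1 179.3] [-1.1 -0.3 -0.3] -0.29922041697719787
1.2 [526. 152.] ([0.0049, 0.0005, -0.0178], [0.01, 0.19, 0.13])
1.05 [509. 146.] ([0.0114, 0.0009, -0.035], [0.01, 0.19, 0.13])
0.9 [493. 137.] ([0.0204, 0.0012, -0.051], [0.01, 0.19, 0.13])
0.75 [479. 125.] ([0.0316, 0.0015, -0.0655], [0.01, 0.19, 0.13])
0.6 [466. 112.] ([0.0449, 0.0018, -0.0781], [0.01, 0.19, 0.13])
0.45 [455.  97.] ([0.06, 0.002, -0.0886], [0.01, 0.19, 0.13])
0.3 [447.  81.] ([0.0764, 0.0022, -0.0968], [0.01, 0.19, 0.13])
0.2 [443.  69.] ([0.0879, 0.0023, -0.1008], [0.01, 0.19, 0.13])
0.1 [441.  57.] ([0.0998, 0.0024, -0.1036], [0.01, 0.19, 0.13])
0.0 [439.  45.] ([0.112, 0.0025, -0.1053], [0.01, 0.19, 0.13])
```

carry_out(
  commands=[0.0049, 0, -0.018, 0, 0, 0, 1, 0.0114, 0, -0.035, 0, 0, 0, 1, 0.0204, 0, -0.051, 0, 0, 0, 1, 0.0316, 0, -0.0655, 0, 0, 0, 1, 0.0449, 0, -0.078, 0, 0, 0, 1, 0.06, 0, -0.0886, 0, 0, 0, 1, 0.0764, 0, -0.0968, 0, 0, 0, 1, 0.0764, 0, -0.0968, 0, 0, 0, 1],
)

```text
time: 17.92
tool_pos: [456.8, 6.2, 100.8]
tcp_rot: [-98.4, 89.9, -97.3]
ft_force: [-0.5, 0.3, -0.0]
finger_gap: 0.1
```

```bash
python3 lid.py .2 .1 .05 0
python3 - <<'E'
from h import *
p,d,K,X=snap("scene");cv2.imwrite("pics/s2.png",cv2.resize(p[140:300,180:420],None,fx=3,fy=3)[...,::-1])
E
```

```text
[456.8   6.2 100.8] [-0.5  0.3 -0. ] 0.10017500485166024
0.2 [443.  69.] ([0.0098, 0.0022, -0.0024], [0.01, -0.02, 0.11])
0.1 [441.  57.] ([0.0217, 0.0022, -0.0052], [0.01, -0.02, 0.11])
0.05 [440.  51.] ([0.0277, 0.0023, -0.0061], [0.01, -0.02, 0.11])
0.0 [439.  45.] ([0.0338, 0.0023, -0.0068], [0.01, -0.02, 0.11])
```

View pics/s2.png

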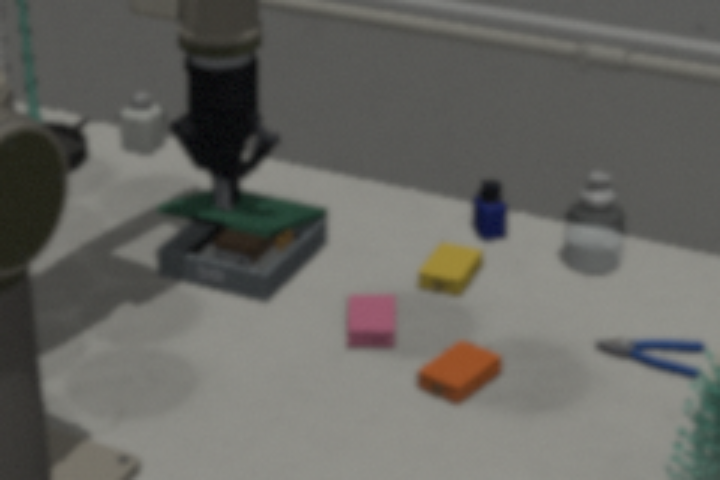

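The lid at (240,208) is about 0.3 rad from shut with the fingertip on it, and the mould lies beneath. Close the rest of the way gently.

carry_out(
  commands=[0.01, 0.002, -0.0024, 0, 0, 0, 1, 0.018, 0.002, -0.0045, 0, 0, 0, 1, 0.025, 0.002, -0.006, 0, 0, 0, 1, 0.03, 0.002, -0.0065, 0, 0, 0, 1, 0.0345, 0.002, -0.0068, 0, 0, 0, 1, 0.0365, 0.002, -0.0068, 0, 0, 0, 1, 0.0365, 0.002, -0.0068, 0, 0, 0, 1],
)

```text
time: 18.85
tool_pos: [450.7, 8.0, 66.4]
tcp_rot: [-90.1, 89.9, -89.0]
ft_force: [-10.0, 0.9, 17.6]
finger_gap: -0.0
```

```bash
python3 lid.py 0
```

```text
[450.7   8.   66.4] [-10.    0.9  17.6] -0.040269549998309645
0.0 [439.  45.] ([-0.0006, 0.0004, -0.0007], [0.02, -0.0, 0.11])
```

carry_out(
  commands=[-0.03, 0, 0, 0, 0, 0, 1, -0.08, 0, -0.02, 0, 0, 0, 1, -0.13, 0, -0.04, 0, 0, 0, 1, -0.15, 0, -0.04, 0, 0, 0, 1, -0.15, 0, -0.04, 0, 0, 0, 1],
)

```text
time: 19.48
tool_pos: [411.9, 7.3, 218.2]
tcp_rot: [-30.0, 89.7, -28.9]
ft_force: [-0.2, 0.1, -0.6]
finger_gap: -0.2
```

Run:
```python
from h import *
s=sense();print(s["tool_pos"].round(1),s["ft_force"].round(1))
p,d,K,X=snap("wrist");W=cloud(d,K,X);hsv=cv2.cvtColor(p,cv2.COLOR_RGB2HSV)
m=(hsv[...,0]>60)&(hsv[...,0]<95)&(hsv[...,1]>80)&(abs(W[...,1]-7)<60)&(W[...,0]>410)&(W[...,0]<560)&(W[...,2]<120)
q=W[m];k=np.linalg.lstsq(np.c_[q[:,:2]-[487,7],np.ones(len(q))],q[:,2],rcond=None)[0];print("lid",len(q),k.round(3),"(expected z 44.5)")
a=np.load("top0.npz");P,D,K,X=snap("top")
for n,(u,v) in dict(ink=(335,160),alc=(376,163),cut=(415,216),flux=(178,152),tape=(152,244)).items():
    b=slice(v-22,v+23),slice(u-22,u+23);print(n,"pixels changed",int((abs(P[b].astype(int)-a["p"][b]).sum(-1)>90).sum()))
cv2.imwrite("pics/t3.png",P[...,::-1])
```

```text
[411.9   7.3 218.2] [-0.2  0.1 -0.6]
lid 9428 [ 2.0000e-03 -1.0000e-03  4.4857e+01] (expected z 44.5)
ink pixels changed 0
alc pixels changed 0
cut pixels changed 0
flux pixels changed 0
tape pixels changed 0
```

View pics/t3.png

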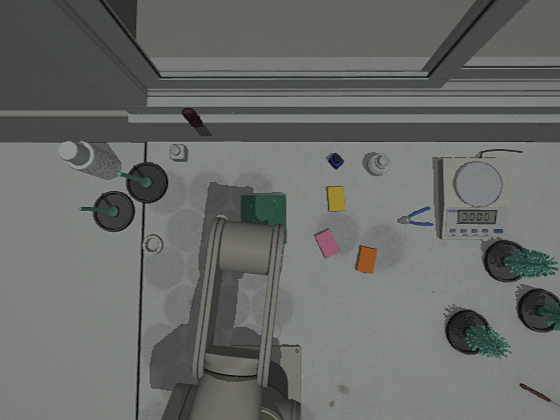

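The lid at (264,210) is flat and shut (slope 0.002, z 44.9), and the bystanders are unmoved.

```bash
python3 -c "
from bench import order;print(order.hand_in())"
```

```text
the job is handed in; nothing more can be done
None
```

The brown mould is seated in the cradle, the lid is shut, and the job is handed in at about 19.6 s of the 64 s allowed. No verdict is reported.

- **Seating:** I tipped the mould in at about 23° instead of 0.6 rad, because joint 3 was close to its limit at 30°. I pressed the plate back until the wrist read about 12 N horizontally, then swung the mould down inside the end stop and released it.
- **Mould check, before closing:** Its centre was at case x about +14 mm and y about 0, flat to within about 0.015 rad. The top read 30.6 mm (nominal 30 mm), so I skipped the extra downward press. I could not check it again once the lid was shut.
- **Lid:** I swept it shut from behind, ending with a press of about 18 N. Afterwards its top face measured 44.9 mm (44.5 expected) with a slope of 0.002 rad.
- **Bystanders:** Comparing the top view before and after showed no changed pixels around any of the five, and the arm had withdrawn clear.
- **Disagreement:** By geometry the plate still had about 5 mm of travel left when the force reached 12 N. I stopped pressing there, so I did not clearly feel its hard stop.

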